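# Take the seal gauge off the locked safety peg

### The job

Take the wooden seal gauge off the lockable display peg and stand it upright, pushed down to the bottom, in the slot of the wooden desk rest. First swing the brass lock handle a quarter turn to its open detent, then press the sprung brass keeper at the peg's tip down until it clicks and stays down by itself, feeling for the click and the stop rather than forcing it, and only then lift and slide the gauge off the end. Leave the lock open and the keeper down, and do not disturb the small carved lion, the pebble and the paste tin.

Things in the scene. Friction and masses are not known exactly. Their poses are not given: they have to be found in the camera images.
- stand: Grey display stand, fixed to the table. Origin: centre of the underside of its 110 x 110 x 12 mm base; z up. A post carries a head (53 x 42 mm, top at 220 mm) from which a hollow steel peg, 22 mm wide, 39 mm tall, runs level along the stand's -x; the peg's top is at height 190 mm, its tip 157 mm from the stand's vertical axis. Ears 55 mm from the axis keep the gauge from sliding further back.
- keeper (a joint): Sprung brass keeper, a lever in the peg hinged in the head: 0 is up (closed), grows as its pad is pressed down. 1 to 4 N of spring, then a 6 to 20 N click, after which the force drops away. Past the click (at 0.07 to 0.16 rad; hidden, differs from start to start) it stays down at 0.11 to 0.19; a hard stop lies 1 to 2 mm below that. Finger force over 45 N damages it. Let go short of the click it springs back to 0.
- keeper_pad (a point): Middle of the top of the keeper's press pad (22 x 14 mm), 134 mm from the stand's axis at the peg's tip. Up, it stands 28 mm above the peg's top and stops the gauge (it does not yield to pulling); it goes almost straight down, and clicked down it is 1 to 12 mm above the peg's top. While the lock is closed it can be pressed only about 2 mm.
- lock (a joint): Brass lock handle on top of the head, turning about the stand's vertical axis: 0 locked (arm along the stand's -y), 1.571 open (arm along the stand's +x, away from the peg), growing anticlockwise seen from above. Detents at both ends: it snaps to the nearer end from either side of 0.785. About 6 N at the knob.
- lock_knob (a point): Middle of the upright knob (diameter 16 mm, height 22 mm) at the end of the 10 mm wide lock arm, 50 mm from the axis, 43 mm above the peg's top and 13 mm above the head's top. It overhangs the head and can be pushed with closed fingers.
- gauge_header (a point): Centre of the gauge's header, the part to grasp: 30 mm wide (y), 10 mm thick (x), 19 mm below to 18 mm above this point. The gauge: flat boxwood, 10 mm thick (along the peg), 60 mm wide, 157 mm high, 0.11 kg, z up. The peg passes through its hole, 32 mm wide, from 32 to 89 mm below this point: it can be raised at most 18 mm on the peg; raised 14 mm it clears the clicked-down keeper.
- gauge_foot (a point): Centre of the lower edge of the gauge, 139 mm below the header's centre.
- slot_floor (a point): Centre of the floor of the slot in the fixed wooden desk rest (50 x 100 mm, 34 mm high). The slot is 15 mm wide (this frame's x), 66 mm long (y) and 26 mm deep, and open at the top; its floor is 8 mm above the table. The gauge may stand in it either way round.
- lion_mid (a point): Bystander: small carved lion seal, 35 x 42 x 62 mm; its centre.
- pebble_mid (a point): Bystander: flat pebble, 26 x 60 x 17 mm; its centre.
- tin_mid (a point): Bystander: flat open round paste tin, 48 mm across, 12 mm high; its centre.
Not all that is in view belongs to the job. Leave any black look-alike of the part that bears gauge_header alone.

How it is judged:
On the way, in this order (a step that is already met when the one before it is completed fails the run):
1. the lock handle is swung to its open detent (value of joint lock above 1.3 rad), for 0.2 s.
2. the keeper stays down by itself, not touched by the fingers, with the gauge still on the peg (value of joint keeper above 0.09 rad and contact force between the fingers and keeper below 0.3 N and x of gauge_header in the frame of stand above -0.135 m), for 0.3 s.
3. the gauge has been slid off the end of the peg and is held clear of the table (x of gauge_header in the frame of stand below -0.165 m and height (world z) of gauge_foot above 0.03 m), for 0.1 s.
At the end, for the whole second after the job is handed in: The gauge stands at rest in the slot of the desk rest, its foot within 10 mm of the centre of the slot's floor and tilted less than 0.3 rad; the lock is open (over 1.3 rad) and the keeper still clicked down (over 0.09 rad) (distance between gauge_foot and slot_floor below 0.01 m and angle between gauge_header's own z axis and vertical below 0.3 rad and linear speed of gauge below 0.02 m/s and value of joint lock above 1.3 rad and value of joint keeper above 0.09 rad); the robot touches nothing.
It fails at once if the fingers force the keeper with more than 45 N (contact force between the fingers and keeper above 45 N).
It fails at once if the lion is moved by more than 30 mm (distance of lion_mid from where it was at the start of the episode above 0.03 m).
It fails at once if the pebble is moved by more than 30 mm (distance of pebble_mid from where it was at the start of the episode above 0.03 m).
It fails at once if the tin is moved by more than 30 mm (distance of tin_mid from where it was at the start of the episode above 0.03 m).
It also fails if it takes over 67 s, if anything falls off the work surface, if the arm or the gripper's body presses on something with over 40 N, if the wrist force passes 120 N, or if a joint passes its speed limit or range.

### The arm

A 6-joint arm with a two-finger parallel gripper is mounted at the origin on a cart in front of the work surface, level with it; the furniture and walls round the work are solid. World frame = base frame: x ahead of the robot, y to its left, z up, the work surface at z = 0. Lengths are in m, angles in rad, forces in N, time in s.
With the tool pointing down it reaches from about 0.4 to 0.825 m from the base axis. Payload 7 kg.
Tool frame: the origin (TCP) lies on the centre line of the jaws, within the pads' length; the fingertips stand 22 mm ahead of it and the grasp point (between the pads) lies 3 mm ahead of it (arm.tcp_to_tips is the distance from the TCP to the fingertips, in m); z points along the fingers, y is the line along which they close (so a half turn about z gives the same grasp; the last joint's range is limited). The gripper opens to 88 mm and grips with 3 to 60 N. Pads are 19 mm wide; open, the fingers measure 130 mm over their backs; the gripper's body (78 mm by 193 mm) begins 47 mm behind the grasp point.
Start: joints at [1.42, 0.359, 0.012, 0, -1.224, -0.288], TCP at [0.287, 0.611, 0.249] pointing down, gripper open.
Joint ranges: [-3.07, 3.07], [-1.43, 2.12], [-1.02, 1.25], [-3.03, 1.67], [-3.05, -0], [-3.03, 3.03]. Speed limits (rad/s): [2.39, 2.39, 3.01, 3.14, 3.14, 3.14].

### API

Orientations are given as [roll, pitch, yaw] about the fixed x, y, z axes, in that order (R = Rz(yaw) Ry(pitch) Rx(roll)).
In Python, from station import arm gives the robot as it stands.
- The arm moves only by the tool jog_arm, never from a script. Its argument "targets" is a list of rows, each an object of numbers: "dx", "dy", "dz": the shift along the tool's x, y, z in mm; "rx", "ry", "rz": the turn, a rotation vector about the tool's x, y, z in rad; "gripper": the closure, from 0 (fully open) to 1 (shut). In form: [{"dx": .., "dy": .., "dz": .., "rx": .., "ry": .., "rz": .., "gripper": ..}, ...]. A call has exactly 8 rows; each row is the pose to reach, as a shift and turn from the pose commanded when the call began, along the tool's axes at that moment; what a row does not reach only later rows make up. A row lasts 1/12 s, in which the tool goes at most 41.7 mm and 7.16 degrees, less where a joint would pass 70% of its speed; a pose out of reach is approached as far as the arm can. A call with a gripper value outside its range is refused whole. The fingers move at their own pace and stop on an object; "force" is the grip in N (left out, the last holds). Time passes only in rows, so rows that repeat a pose let the fingers close, or fill a call up. It gives the time, the measured TCP pose, the force, the opening and the grip force at its end, in the units of the state.
- arm.get_state(): the state, without advancing time (a new reading comes with each control period).
- arm.grab_frame(name): name is "scene" or "side" or "wrist"; returns a dict with "frame" (384x512x3 uint8, red, green, blue), "z_map" (384x512 float32, m along the optical axis (not along the pixel's ray), 0 where there is no reading), "fx", "fy", "cx", "cy" (pixels), "view" (4x4, takes a point from world to camera coordinates). Camera axes: x right, y down, z forward; pixel columns grow to the right and rows downward; lengths in m; the calibration is good to about 2 mm. A picture is of the moment at which its call begins.
- arm.job_done(): hands the job in; it is judged then, once.
The state is a dict: "t": time; "q": joint angles; "qd": joint speeds; "joint_efforts": joint torques, N m; "eef_pos": TCP position; "ee_rot": TCP orientation; "force": force on the tool from outside, world axes, zero at the start; "moment": the same for the moment, N m; "width": finger opening in m; "gripper_force": force on a finger pad.
Only numpy, scipy, OpenCV 4.12 (cv2) and the standard library are available. Lean on these libraries where they do the work, as an engineer would, in place of code of your own. Each camera call takes 0.05 s, during which the arm holds its last target. There are 200 camera calls.

## Working session

There is one attempt and no reset: what is moved stays moved. The work goes in short steps, Python scripts to look and compute and a tool call to move; the robot and the scene stay as the last step left them, time stands still between calls to the robot, and variables do not carry over. Pictures are saved under pics/ and viewed, at most 10 in all, crops included, and the job is handed in when it is done.

Besides the shell and the picture viewer there is one more tool, called after "Request:" as name(argument=value, ...), one argument or row to a line, values as JSON. jog_arm: Moves the arm, as the interface text tells. Its arguments: {"type":"object","properties":{"targets":{"type":"array","items":{"type":"object","properties":{"dx":{"type":"number"},"dy":{"type":"number"},"dz":{"type":"number"},"rx":{"type":"number"},"ry":{"type":"number"},"rz":{"type":"number"},"gripper":{"type":"number"}}}},"force":{"type":"number"}},"required":["targets"]}

```bash
mkdir -p pics; ls; cat > h.py <<'E'
import numpy as np, cv2, pickle
from station import arm
def grab(n,save):
    f=arm.grab_frame(n); pickle.dump(f,open(f'pics/{save}.pkl','wb'))
    cv2.imwrite(f'pics/{save}.png',f['frame'][:,:,::-1]); return f
def load(s): return pickle.load(open(f'pics/{s}.pkl','rb'))
def px(f,u,v,d=None):
    z=f['z_map'][int(v),int(u)] if d is None else d
    p=np.array([(u-f['cx'])/f['fx']*z,(v-f['cy'])/f['fy']*z,z,1.])
    return (np.linalg.inv(f['view'])@p)[:3]
def cloud(f):
    v,u=np.mgrid[:384,:512]; z=f['z_map']
    p=np.stack([(u-f['cx'])/f['fx']*z,(v-f['cy'])/f['fy']*z,z,np.ones_like(z)],-1)
    P=(p@np.linalg.inv(f['view']).T)[...,:3]; P[z==0]=np.nan; return P
E
python3 - <<'E'
from h import *
a=grab('scene','s0');b=grab('side','d0')
im=np.hstack([cv2.resize(x['frame'],(400,300)) for x in (a,b)])
s=np.vstack([a['frame']]);
print(arm.get_state())
E
```

```text
pics
{'t': 0.1, 'q': array([ 1.42012082e+00,  3.59343132e-01,  1.11352557e-02, -3.20627307e-04,
       -1.22411804e+00, -2.88087902e-01]), 'qd': array([ 0.00094405, -0.00015063,  0.00108319, -0.00015169, -0.00133394,
        0.00213974]), 'joint_efforts': array([-1.03484264e-03, -5.84167099e+01,  2.93749702e+01,  7.01545939e+00,
        1.01423595e-02, -5.01058003e-05]), 'eef_pos': array([0.28660481, 0.61066792, 0.24768953]), 'ee_rot': array([ 3.14004046e+00, -1.45624619e-04, -4.38872467e-01]), 'force': array([-0.18638081, -0.01014008,  0.580394  ]), 'moment': array([-0.01227633, -0.00952829,  0.03622095]), 'gripper_force': 0.0, 'width': 0.08763320154018132}
```

View pics/s0.png

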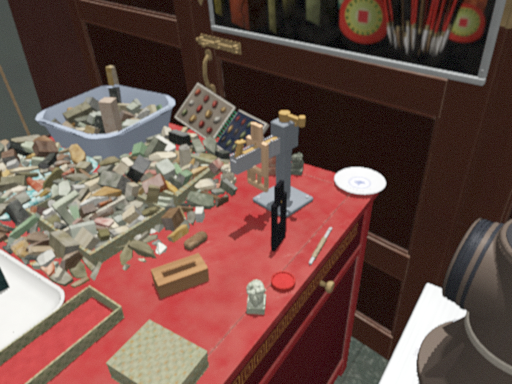

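View pics/d0.png

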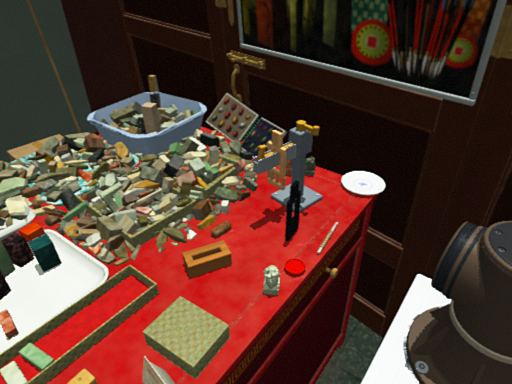

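Scene: stand at (285,160), wooden gauge on peg at (260,155), black look-alike at (279,215), lock knob at (297,117), desk rest at (180,275), lion (257,295), tin (283,281), pebble probably (196,240).

```bash
python3 - <<'E'
from h import *
a=load('s0');b=load('d0')
c1=cv2.resize(a['frame'][95:225,215:325],None,fx=3.6,fy=4,interpolation=cv2.INTER_CUBIC)
c2=cv2.resize(b['frame'][110:240,235:335],None,fx=4,fy=4,interpolation=cv2.INTER_CUBIC)
cv2.imwrite('pics/c.png',np.hstack([c1,c2])[:,:,::-1][:, :800])
for n,f in(('s',a),('d',b)):
    print(n,'cam',np.linalg.inv(f['view'])[:3,3].round(3),f['fx'])
for u,v in[(180,275),(257,295),(283,281),(196,240),(279,215),(265,201),(310,200),(285,213),(262,160),(292,115)]: print((u,v),px(a,u,v).round(3))
P=cloud(a)
E
```

```text
s cam [0.078 0.519 0.616] 428.8208429739951
d cam [0.086 0.522 0.628] 368.4430792780147
(180, 275) [0.542 0.114 0.032]
(257, 295) [0.386 0.081 0.039]
(283, 281) [ 0.381 -0.002  0.006]
(196, 240) [0.599 0.004 0.015]
(279, 215) [ 0.501 -0.182  0.005]
(265, 201) [ 0.558 -0.209  0.009]
(310, 200) [ 0.468 -0.274  0.007]
(285, 213) [ 0.45  -0.122  0.069]
(262, 160) [ 0.527 -0.152  0.161]
(292, 115) [ 0.51  -0.246  0.234]
```

View pics/c.png

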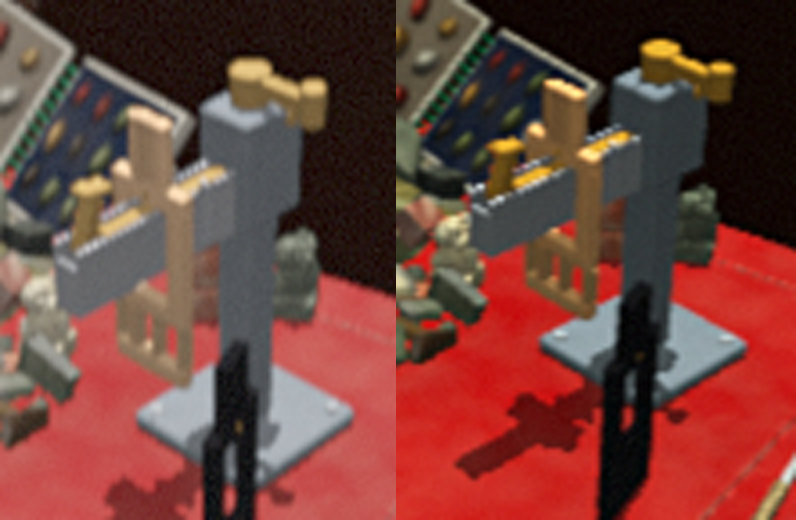

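```bash
python3 - <<'E'
from h import *
for s in('s0','d0'):
    f=load(s);P=cloud(f); I=f['frame'].astype(int); Z=P[...,2]
    near=(np.hypot(P[...,0]-.52,P[...,1]+.22)<.22)
    grey=(np.ptp(I,axis=2)<60)&(I.max(2)>70)&(I[...,2]>=I[...,0])
    def rect(m,n,zz=None):
        m=m.astype(np.uint8); k,l,st,_=cv2.connectedComponentsWithStats(m); 
        if k<2: print(n,'none');return
        j=1+st[1:,4].argmax(); q=P[l==j]
        r=cv2.minAreaRect((q[:,:2]*1000).astype(np.float32)); print(s,n,st[j],np.round(r[0],1),np.round(r[1],1),round(r[2],1),'zmed',np.median(q[:,2]).round(4))
    rect(near&grey&(abs(Z-.012)<.006),'base')
    rect(near&grey&(abs(Z-.220)<.005),'headtop')
    rect(near&(Z>.224)&(Z<.26),'lock')
    # rest top
    n2=np.hypot(P[...,0]-.542,P[...,1]-.114)<.09
    rect(n2&(abs(Z-.034)<.005)&(I[...,1]>50),'rest')
    # lookalike
    blk=(I.max(2)<45)&near&(Z>.02)&(Z<.2)&(P[...,0]<.49)
    q=P[blk]; print('black',len(q),np.nanpercentile(q,[3,50,97],axis=0).round(3).tolist())
    # wood
    wood=(I[...,0]-I[...,2]>30)&(I[...,1]-I[...,2]>10)&near&(Z>.06)
    q=P[wood]; print('wood',len(q))
    hd=wood&(Z>.195)&(Z<.245)
    k,l,st,_=cv2.connectedComponentsWithStats(hd.astype(np.uint8))
    for j in range(1,k):
        if st[j,4]>8:
            q=P[l==j]; print('  hi',st[j],np.median(q,0).round(3),q.min(0).round(3),q.max(0).round(3))
    # peg side face grey z .15-.19
    m=near&grey&(Z>.153)&(Z<.188); q=P[m][:,:2]
    k,l,st,_=cv2.connectedComponentsWithStats(m.astype(np.uint8))
    for j in range(1,k):
        if st[j,4]>80:
            q=P[l==j]; q2=q[:,:2]; c=q2.mean(0); w=np.linalg.svd(q2-c,full_matrices=False)[2][0]; print('  pegside',st[j],c.round(3),w.round(3),np.degrees(np.arctan2(w[1],w[0])).round(1))
E
```

```text
s0 base [287 187  25  29 377] [ 488.1 -252. ] [ 57.9 119.7] 20.4 zmed 0.0095
s0 headtop [271 119  22   9  89] [ 529.4 -233.5] [31.  44.6] 89.1 zmed 0.2174
s0 lock [279 111  27  15 228] [ 505.1 -239.2] [22.5 68.5] 83.2 zmed 0.2345
s0 rest [151 253  57  35 799] [554.8 102.6] [100.5  53.4] 61.8 zmed 0.0317
black 567 [[0.445, -0.122, 0.024], [0.449, -0.091, 0.088], [0.456, -0.07, 0.153]]
wood 1408
  hi [279 111  27  17 256] [ 0.504 -0.234  0.233] [ 0.472 -0.258  0.208] [ 0.54  -0.225  0.242]
  hi [246 122  23  26 290] [ 0.542 -0.156  0.214] [ 0.515 -0.17   0.195] [ 0.575 -0.149  0.239]
  hi [235 140  11  13  95] [ 0.552 -0.108  0.208] [ 0.547 -0.124  0.195] [ 0.562 -0.102  0.218]
  pegside [269 132  29  25 380] [ 0.516 -0.222] [0.326 0.945] 71.0
  pegside [230 149  30  24 419] [ 0.546 -0.115] [0.314 0.949] 71.7
d0 base [300 186  22  24 265] [ 485.9 -253.6] [ 56.6 112. ] 21.4 zmed 0.0146
d0 headtop [290 127  19   9  77] [ 528.8 -236.2] [32.2 39.7] 75.4 zmed 0.2216
d0 lock [297 120  23  16 197] [ 505.9 -238.9] [23.9 71.3] 75.1 zmed 0.2382
d0 rest [183 240  49  28 635] [553.9 101.3] [100.3  52.6] 61.6 zmed 0.0358
black 484 [[0.444, -0.125, 0.025], [0.449, -0.093, 0.094], [0.455, -0.072, 0.159]]
wood 1080
  hi [297 120  23  16 192] [ 0.508 -0.236  0.237] [ 0.471 -0.26   0.211] [ 0.54  -0.226  0.245]
  hi [259 130  28  28 333] [ 0.547 -0.156  0.214] [ 0.515 -0.168  0.195] [ 0.573 -0.102  0.243]
  pegside [254 157  25  17 196] [ 0.548 -0.11 ] [0.354 0.935] 69.3
```

```bash
python3 - <<'E'
from h import *
for s,b in(('s0',-.0023),('d0',.002)):
    f=load(s);P=cloud(f); P[...,2]-=b; I=f['frame'].astype(int); Z=P[...,2]
    wood=(I[...,0]-I[...,2]>30)&(I[...,1]-I[...,2]>10)
    X,Y=P[...,0],P[...,1]
    for n,m in(('knob',wood&(X<.495)&(X>.44)&(Y<-.2)&(Y>-.3)&(Z>.215)),
      ('pad',wood&(abs(X-.555)<.03)&(abs(Y+.11)<.025)&(Z>.200)),
      ('header',wood&(abs(X-.54)<.05)&(Y>-.18)&(Y<-.13)&(Z>.205))):
        q=P[m]; zt=np.percentile(q[:,2],95); t=q[q[:,2]>zt-.004]
        print(s,n,len(q),'ztop',zt.round(4),'top c',t.mean(0).round(4),'min',t.min(0).round(3),'max',t.max(0).round(3),'all',q.min(0).round(3),q.max(0).round(3))
    th=np.radians(71.5);u=np.array([np.cos(th),np.sin(th)]);v=np.array([np.sin(th),-np.cos(th)])
    near=np.hypot(X-.52,Y+.23)<.12
    grey=(np.ptp(I,axis=2)<60)&(I.max(2)>70)&(I[...,2]>=I[...,0])
    q=P[near&grey&(abs(Z-.012)<.005)][:,:2]; a,c=q@u,q@v
    print('base u',np.percentile(a,[0.5,2,98,99.5]).round(3),'v',np.percentile(c,[.5,2,98,99.5]).round(3))
    q=P[near&grey&(abs(Z-.220)<.004)][:,:2]; a,c=q@u,q@v
    print('head u',np.percentile(a,[1,99]).round(3),'v',np.percentile(c,[1,99]).round(3))
    # rest: slot interior
    n2=np.hypot(X-.554,Y-.102)<.04
    q=P[n2&(Z<.028)&(Z>.004)]; r=cv2.minAreaRect((q[:,:2]*1000).astype(np.float32)); print('slot',len(q),r)
for k in('lion',(257,295)),('tin',(283,281)),('peb',(196,240)): print(k[0],px(load('s0'),*k[1]).round(3))
E
```

```text
s0 knob 102 ztop 0.2439 top c [ 0.4793 -0.2326  0.2429] min [ 0.472 -0.239  0.24 ] max [ 0.488 -0.225  0.245] all [ 0.472 -0.24   0.222] [ 0.495 -0.225  0.245]
s0 pad 83 ztop 0.2192 top c [ 0.5538 -0.1101  0.2179] min [ 0.547 -0.124  0.216] max [ 0.562 -0.102  0.22 ] all [ 0.547 -0.124  0.201] [ 0.562 -0.102  0.22 ]
s0 header 204 ztop 0.2399 top c [ 0.5442 -0.1575  0.2389] min [ 0.53  -0.165  0.236] max [ 0.559 -0.152  0.241] all [ 0.529 -0.165  0.205] [ 0.56  -0.151  0.241]
base u [-0.118 -0.116 -0.007 -0.005] v [0.52  0.523 0.625 0.63 ]
head u [-0.072 -0.037] v [0.556 0.596]
slot 414 ((546.3280029296875, 105.72276306152344), (64.47118377685547, 37.88791275024414), 61.27760314941406)
d0 knob 78 ztop 0.2448 top c [ 0.4775 -0.2345  0.2437] min [ 0.471 -0.244  0.241] max [ 0.484 -0.228  0.246] all [ 0.471 -0.244  0.222] [ 0.495 -0.226  0.246]
d0 pad 61 ztop 0.2193 top c [ 0.5524 -0.1116  0.218 ] min [ 0.546 -0.124  0.215] max [ 0.561 -0.103  0.22 ] all [ 0.546 -0.124  0.2  ] [ 0.561 -0.103  0.22 ]
d0 header 157 ztop 0.2406 top c [ 0.5434 -0.1589  0.2392] min [ 0.53  -0.165  0.237] max [ 0.56  -0.152  0.241] all [ 0.529 -0.165  0.205] [ 0.561 -0.152  0.241]
base u [-0.119 -0.115 -0.009 -0.007] v [0.521 0.523 0.624 0.629]
head u [-0.073 -0.04 ] v [0.557 0.595]
slot 312 ((546.2753295898438, 105.18759155273438), (66.21029663085938, 38.14427947998047), 59.446407318115234)
lion [0.386 0.081 0.039]
tin [ 0.381 -0.002  0.006]
peb [0.599 0.004 0.015]
```

Request:
jog_arm(
  targets=[
    {"dx": 26,"dy": 32,"dz": -30,"rz": 0.12,"gripper": 1},
    {"dx": 52,"dy": 64,"dz": -60,"rz": 0.24,"gripper": 1},
    {"dx": 78,"dy": 96,"dz": -85,"rz": 0.36,"gripper": 1},
    {"dx": 104,"dy": 128,"dz": -85,"rz": 0.48,"gripper": 1},
    {"dx": 130,"dy": 160,"dz": -85,"rz": 0.6,"gripper": 1},
    {"dx": 156,"dy": 193,"dz": -85,"rz": 0.72,"gripper": 1},
    {"dx": 182,"dy": 226,"dz": -85,"rz": 0.84,"gripper": 1},
    {"dx": 208,"dy": 259,"dz": -85,"rz": 0.95,"gripper": 1},
  ],
)

```text
invalid input at $.targets[0]: expected keys dx, dy, dz, rx, ry, rz, gripper
```

Request:
jog_arm(
  targets=[
    {"dx": 26,"dy": 32,"dz": -30,"rx": 0,"ry": 0,"rz": 0.12,"gripper": 1},
    {"dx": 52,"dy": 64,"dz": -60,"rx": 0,"ry": 0,"rz": 0.24,"gripper": 1},
    {"dx": 78,"dy": 96,"dz": -85,"rx": 0,"ry": 0,"rz": 0.36,"gripper": 1},
    {"dx": 104,"dy": 128,"dz": -85,"rx": 0,"ry": 0,"rz": 0.48,"gripper": 1},
    {"dx": 130,"dy": 160,"dz": -85,"rx": 0,"ry": 0,"rz": 0.6,"gripper": 1},
    {"dx": 156,"dy": 193,"dz": -85,"rx": 0,"ry": 0,"rz": 0.72,"gripper": 1},
    {"dx": 182,"dy": 226,"dz": -85,"rx": 0,"ry": 0,"rz": 0.84,"gripper": 1},
    {"dx": 208,"dy": 259,"dz": -85,"rx": 0,"ry": 0,"rz": 0.95,"gripper": 1},
  ],
)

```text
t: 0.77
eef_pos: [0.3598, 0.3079, 0.3335]
ee_rot: [-3.142, 0.0, -1.394]
force: [0.5, -0.4, 0.3]
width: 0.0397
gripper_force: 0.0
```

```bash
cat >> h.py <<'E'
def to(x,y,z,yaw):
    from scipy.spatial.transform import Rotation as R
    s=arm.get_state(); Rm=R.from_euler('xyz',s['ee_rot']); T=R.from_euler('xyz',[np.pi,0,yaw])
    d=Rm.inv().apply(np.array([x,y,z])-s['eef_pos'])*1000; r=(Rm.inv()*T).as_rotvec()
    print('t',round(s['t'],2),'pos',s['eef_pos'].round(4),'rot',s['ee_rot'].round(3),'F',s['force'].round(1),'w',round(s['width'],4)); print('d',d.round(1),'r',r.round(3))
E
python3 -c "
from h import *
to(.483,-.2026,.33,-1.771)"
```

```text
t 0.77 pos [0.3598 0.3079 0.3335] rot [-3.142  0.    -1.394] F [ 0.5 -0.4  0.3] w 0.0397
d [524.2 -31.7   3.3] r [0.    0.    0.377]
```

Request:
jog_arm(
  targets=[
    {"dx": 40,"dy": -3,"dz": 0,"rx": 0,"ry": 0,"rz": 0.05,"gripper": 1},
    {"dx": 80,"dy": -6,"dz": 0,"rx": 0,"ry": 0,"rz": 0.1,"gripper": 1},
    {"dx": 120,"dy": -8,"dz": 0,"rx": 0,"ry": 0,"rz": 0.15,"gripper": 1},
    {"dx": 160,"dy": -11,"dz": 0,"rx": 0,"ry": 0,"rz": 0.2,"gripper": 1},
    {"dx": 200,"dy": -14,"dz": 0,"rx": 0,"ry": 0,"rz": 0.25,"gripper": 1},
    {"dx": 240,"dy": -17,"dz": 0,"rx": 0,"ry": 0,"rz": 0.3,"gripper": 1},
    {"dx": 280,"dy": -20,"dz": 0,"rx": 0,"ry": 0,"rz": 0.35,"gripper": 1},
    {"dx": 320,"dy": -22,"dz": 0,"rx": 0,"ry": 0,"rz": 0.382,"gripper": 1},
  ],
)

```text
t: 1.43
eef_pos: [0.4393, -0.0027, 0.3337]
ee_rot: [-3.141, 0.001, -1.773]
force: [1.4, 1.1, -0.1]
width: 0.0003
gripper_force: 0.0
```

```bash
python3 -c "
from h import *
grab('wrist','w0')
to(.483,-.2026,.249,-1.771)"
```

```text
t 1.48 pos [ 0.4399 -0.0081  0.3334] rot [ 3.141e+00 -2.000e-03 -1.778e+00] F [ 0.9 -2.1  0.7] w 0.0004
d [181.3 -82.3  84.7] r [ 0.    -0.002 -0.007]
```

View pics/w0.png

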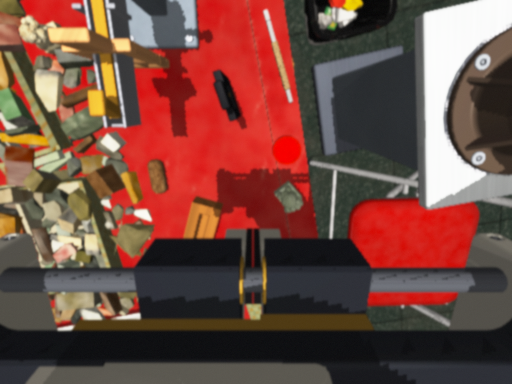

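```bash
python3 - <<'E'
from h import *
f=load('w0');P=cloud(f);I=f['frame'].astype(int);X,Y,Z=P[...,0],P[...,1],P[...,2]
w=(I[...,0]-I[...,2]>30)&(I[...,1]-I[...,2]>10)
for n,m in(('pad',w&(abs(X-.555)<.03)&(abs(Y+.11)<.025)&(Z>.213)&(Z<.225)),('hdr',w&(abs(X-.54)<.05)&(abs(Y+.157)<.02)&(Z>.232)&(Z<.25))):
    q=P[m];
    if len(q): print(n,len(q),q.mean(0).round(4),cv2.minAreaRect((q[:,:2]*1000).astype(np.float32)))
# peg top edges: grey at z~.19
g=(np.ptp(I,axis=2)<60)&(abs(Z-.188)<.006)&(abs(X-.55)<.06)&(Y<-.06)&(Y>-.23)
q=P[g]; c=q[:,:2].mean(0); d=np.linalg.svd(q[:,:2]-c,full_matrices=False)[2][0]; print(len(q),c,np.degrees(np.arctan2(d[1],d[0])),cv2.minAreaRect((q[:,:2]*1000).astype(np.float32)))
E
```

```text
pad 449 [ 0.5544 -0.1114  0.2182] ((555.1422729492188, -111.52619934082031), (21.59444236755371, 14.265900611877441), 78.03549194335938)
hdr 741 [ 0.5444 -0.1572  0.2394] ((545.699951171875, -158.0301971435547), (10.387296676635742, 30.653860092163086), 78.44490051269531)
1553 [ 0.54474374 -0.14576786] 79.78227149031848 ((550.8583984375, -144.2650604248047), (110.89910125732422, 55.780399322509766), 62.67010498046875)
```

Request:
jog_arm(
  targets=[
    {"dx": 40,"dy": -20,"dz": 0,"rx": 0,"ry": 0,"rz": 0,"gripper": 1},
    {"dx": 75,"dy": -40,"dz": 0,"rx": 0,"ry": 0,"rz": 0,"gripper": 1},
    {"dx": 110,"dy": -60,"dz": 0,"rx": 0,"ry": 0,"rz": 0,"gripper": 1},
    {"dx": 145,"dy": -75,"dz": 0,"rx": 0,"ry": 0,"rz": 0,"gripper": 1},
    {"dx": 175,"dy": -82,"dz": 10,"rx": 0,"ry": 0,"rz": 0,"gripper": 1},
    {"dx": 178,"dy": -82,"dz": 35,"rx": 0,"ry": 0,"rz": 0,"gripper": 1},
    {"dx": 178,"dy": -82,"dz": 60,"rx": 0,"ry": 0,"rz": 0,"gripper": 1},
    {"dx": 178,"dy": -82,"dz": 60,"rx": 0,"ry": 0,"rz": 0,"gripper": 1},
  ],
)

```text
t: 2.15
eef_pos: [0.4817, -0.1915, 0.2683]
ee_rot: [3.133, 0.0, -1.773]
force: [-2.0, 0.8, -1.3]
width: 0.0005
gripper_force: 0.0
```

```bash
python3 -c "
from h import *
to(.483,-.2026,.249,-1.771)"
```

```text
t 2.15 pos [ 0.4817 -0.1915  0.2683] rot [ 3.133  0.    -1.773] F [-2.   0.8 -1.3] w 0.0005
d [10.6 -3.7 19.3] r [ 0.009  0.    -0.002]
```

Request:
jog_arm(
  targets=[
    {"dx": 0,"dy": 0,"dz": 14,"rx": 0,"ry": 0,"rz": 0,"gripper": 1},
    {"dx": 0,"dy": 0,"dz": 24,"rx": 0,"ry": 0,"rz": 0,"gripper": 1},
    {"dx": 5,"dy": -2,"dz": 24,"rx": 0,"ry": 0,"rz": 0,"gripper": 1},
    {"dx": 14,"dy": -2,"dz": 24,"rx": 0,"ry": 0,"rz": 0,"gripper": 1},
    {"dx": 23,"dy": -2,"dz": 24,"rx": 0,"ry": 0,"rz": 0,"gripper": 1},
    {"dx": 32,"dy": -2,"dz": 24,"rx": 0,"ry": 0,"rz": 0,"gripper": 1},
    {"dx": 38,"dy": -2,"dz": 24,"rx": 0,"ry": 0,"rz": 0,"gripper": 1},
    {"dx": 40,"dy": -2,"dz": 24,"rx": 0,"ry": 0,"rz": 0,"gripper": 1},
  ],
)

```text
t: 2.82
eef_pos: [0.4793, -0.2315, 0.2504]
ee_rot: [-3.139, 0.001, -1.771]
force: [3.1, 6.3, 0.0]
width: 0.0006
gripper_force: 2.6
```

Request:
jog_arm(
  targets=[
    {"dx": 8,"dy": 0,"dz": 0,"rx": 0,"ry": 0,"rz": 0,"gripper": 1},
    {"dx": 16,"dy": 0,"dz": 0,"rx": 0,"ry": 0,"rz": 0,"gripper": 1},
    {"dx": 24,"dy": -2,"dz": 0,"rx": 0,"ry": 0,"rz": 0,"gripper": 1},
    {"dx": 32,"dy": -6,"dz": 0,"rx": 0,"ry": 0,"rz": 0,"gripper": 1},
    {"dx": 38,"dy": -10,"dz": 0,"rx": 0,"ry": 0,"rz": 0,"gripper": 1},
    {"dx": 42,"dy": -15,"dz": 0,"rx": 0,"ry": 0,"rz": 0,"gripper": 1},
    {"dx": 44,"dy": -18,"dz": 0,"rx": 0,"ry": 0,"rz": 0,"gripper": 1},
    {"dx": 44,"dy": -18,"dz": 0,"rx": 0,"ry": 0,"rz": 0,"gripper": 1},
  ],
)

```text
t: 3.48
eef_pos: [0.4878, -0.2785, 0.2492]
ee_rot: [3.141, -0.0, -1.772]
force: [0.4, -0.3, -0.4]
width: 0.0004
gripper_force: 0.0
```

```bash
python3 - <<'E'
from h import *
f=grab('scene','s1');P=cloud(f)
g=grab('side','d1')
c=lambda f:cv2.resize(f['frame'][90:200,225:345],(400,367),interpolation=cv2.INTER_CUBIC)
cv2.imwrite('pics/c1.png',np.hstack([c(f),c(g)])[:,:,::-1])
to(.555,-.111,.30,-1.773)
E
```

```text
t 3.58 pos [ 0.4874 -0.2778  0.2492] rot [ 3.141  0.    -1.771] F [-0.3 -0.3 -0.1] w 0.0005
d [-176.9  -33.1  -50.8] r [0.001 0.    0.002]
```

View pics/c1.png

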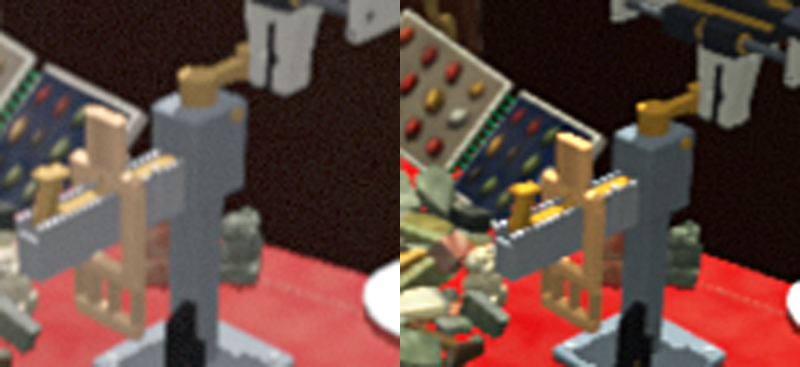

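Request:
jog_arm(
  targets=[
    {"dx": 0,"dy": 0,"dz": -35,"rx": 0,"ry": 0,"rz": 0,"gripper": 1},
    {"dx": -20,"dy": -4,"dz": -55,"rx": 0,"ry": 0,"rz": 0,"gripper": 1},
    {"dx": -60,"dy": -11,"dz": -55,"rx": 0,"ry": 0,"rz": 0,"gripper": 1},
    {"dx": -100,"dy": -18,"dz": -55,"rx": 0,"ry": 0,"rz": 0,"gripper": 1},
    {"dx": -140,"dy": -26,"dz": -55,"rx": 0,"ry": 0,"rz": 0,"gripper": 1},
    {"dx": -177,"dy": -33,"dz": -45,"rx": 0,"ry": 0,"rz": 0,"gripper": 1},
    {"dx": -177,"dy": -33,"dz": -15,"rx": 0,"ry": 0,"rz": 0,"gripper": 1},
    {"dx": -177,"dy": -33,"dz": -8,"rx": 0,"ry": 0,"rz": 0,"gripper": 1},
  ],
)

```text
t: 4.25
eef_pos: [0.5536, -0.1082, 0.2539]
ee_rot: [3.137, 0.0, -1.768]
force: [-1.2, 0.0, -0.7]
width: 0.0005
gripper_force: 0.0
```

```bash
python3 -c "
from h import *
to(.555,-.111,.240,-1.773)"
```

```text
t 4.25 pos [ 0.5536 -0.1082  0.2539] rot [ 3.137  0.    -1.768] F [-1.2  0.  -0.7] w 0.0005
d [ 2.4 -2.  13.8] r [0.005 0.    0.005]
```

Request:
jog_arm(
  targets=[
    {"dx": 0,"dy": 0,"dz": 6,"rx": 0,"ry": 0,"rz": 0,"gripper": 1},
    {"dx": 0,"dy": 0,"dz": 12,"rx": 0,"ry": 0,"rz": 0,"gripper": 1},
    {"dx": 0,"dy": 0,"dz": 15,"rx": 0,"ry": 0,"rz": 0,"gripper": 1},
    {"dx": 0,"dy": 0,"dz": 18,"rx": 0,"ry": 0,"rz": 0,"gripper": 1},
    {"dx": 0,"dy": 0,"dz": 20,"rx": 0,"ry": 0,"rz": 0,"gripper": 1},
    {"dx": 0,"dy": 0,"dz": 22,"rx": 0,"ry": 0,"rz": 0,"gripper": 1},
    {"dx": 0,"dy": 0,"dz": 24,"rx": 0,"ry": 0,"rz": 0,"gripper": 1},
    {"dx": 0,"dy": 0,"dz": 24,"rx": 0,"ry": 0,"rz": 0,"gripper": 1},
  ],
)

```text
t: 4.92
eef_pos: [0.555, -0.1112, 0.2335]
ee_rot: [-3.141, -0.0, -1.771]
force: [0.0, -0.3, 1.1]
width: -0.0001
gripper_force: 0.6
```

Request:
jog_arm(
  targets=[
    {"dx": 0,"dy": 0,"dz": 1,"rx": 0,"ry": 0,"rz": 0,"gripper": 1},
    {"dx": 0,"dy": 0,"dz": 2,"rx": 0,"ry": 0,"rz": 0,"gripper": 1},
    {"dx": 0,"dy": 0,"dz": 3,"rx": 0,"ry": 0,"rz": 0,"gripper": 1},
    {"dx": 0,"dy": 0,"dz": 3,"rx": 0,"ry": 0,"rz": 0,"gripper": 1},
    {"dx": 0,"dy": 0,"dz": 3,"rx": 0,"ry": 0,"rz": 0,"gripper": 1},
    {"dx": 0,"dy": 0,"dz": 3,"rx": 0,"ry": 0,"rz": 0,"gripper": 1},
    {"dx": 0,"dy": 0,"dz": 3,"rx": 0,"ry": 0,"rz": 0,"gripper": 1},
    {"dx": 0,"dy": 0,"dz": 3,"rx": 0,"ry": 0,"rz": 0,"gripper": 1},
  ],
)

```text
t: 5.58
eef_pos: [0.555, -0.1108, 0.2306]
ee_rot: [-3.141, 0.0, -1.771]
force: [-0.2, -1.0, 1.4]
width: 0.0004
gripper_force: 0.7
```

Request:
jog_arm(
  targets=[
    {"dx": 0,"dy": 0,"dz": 1,"rx": 0,"ry": 0,"rz": 0,"gripper": 1},
    {"dx": 0,"dy": 0,"dz": 2,"rx": 0,"ry": 0,"rz": 0,"gripper": 1},
    {"dx": 0,"dy": 0,"dz": 2,"rx": 0,"ry": 0,"rz": 0,"gripper": 1},
    {"dx": 0,"dy": 0,"dz": 2,"rx": 0,"ry": 0,"rz": 0,"gripper": 1},
    {"dx": 0,"dy": 0,"dz": 2,"rx": 0,"ry": 0,"rz": 0,"gripper": 1},
    {"dx": 0,"dy": 0,"dz": 2,"rx": 0,"ry": 0,"rz": 0,"gripper": 1},
    {"dx": 0,"dy": 0,"dz": 2,"rx": 0,"ry": 0,"rz": 0,"gripper": 1},
    {"dx": 0,"dy": 0,"dz": 2,"rx": 0,"ry": 0,"rz": 0,"gripper": 1},
  ],
)

```text
t: 6.25
eef_pos: [0.5549, -0.1108, 0.2285]
ee_rot: [-3.142, 0.0, -1.771]
force: [1.0, 0.2, 1.6]
width: 0.0006
gripper_force: 0.7
```

Request:
jog_arm(
  targets=[
    {"dx": 0,"dy": 0,"dz": 1,"rx": 0,"ry": 0,"rz": 0,"gripper": 1},
    {"dx": 0,"dy": 0,"dz": 2,"rx": 0,"ry": 0,"rz": 0,"gripper": 1},
    {"dx": 0,"dy": 0,"dz": 2,"rx": 0,"ry": 0,"rz": 0,"gripper": 1},
    {"dx": 0,"dy": 0,"dz": 2,"rx": 0,"ry": 0,"rz": 0,"gripper": 1},
    {"dx": 0,"dy": 0,"dz": 2,"rx": 0,"ry": 0,"rz": 0,"gripper": 1},
    {"dx": 0,"dy": 0,"dz": 2,"rx": 0,"ry": 0,"rz": 0,"gripper": 1},
    {"dx": 0,"dy": 0,"dz": 2,"rx": 0,"ry": 0,"rz": 0,"gripper": 1},
    {"dx": 0,"dy": 0,"dz": 2,"rx": 0,"ry": 0,"rz": 0,"gripper": 1},
  ],
)

```text
t: 6.92
eef_pos: [0.5549, -0.1109, 0.2267]
ee_rot: [-3.141, -0.0, -1.771]
force: [-1.1, 0.3, 4.8]
width: 0.0002
gripper_force: 2.6
```

Request:
jog_arm(
  targets=[
    {"dx": 0,"dy": 0,"dz": 1,"rx": 0,"ry": 0,"rz": 0,"gripper": 1},
    {"dx": 0,"dy": 0,"dz": 1.5,"rx": 0,"ry": 0,"rz": 0,"gripper": 1},
    {"dx": 0,"dy": 0,"dz": 1.5,"rx": 0,"ry": 0,"rz": 0,"gripper": 1},
    {"dx": 0,"dy": 0,"dz": 1.5,"rx": 0,"ry": 0,"rz": 0,"gripper": 1},
    {"dx": 0,"dy": 0,"dz": 1.5,"rx": 0,"ry": 0,"rz": 0,"gripper": 1},
    {"dx": 0,"dy": 0,"dz": 1.5,"rx": 0,"ry": 0,"rz": 0,"gripper": 1},
    {"dx": 0,"dy": 0,"dz": 1.5,"rx": 0,"ry": 0,"rz": 0,"gripper": 1},
    {"dx": 0,"dy": 0,"dz": 1.5,"rx": 0,"ry": 0,"rz": 0,"gripper": 1},
  ],
)

```text
t: 7.58
eef_pos: [0.5547, -0.1109, 0.2253]
ee_rot: [3.141, -0.0, -1.771]
force: [-2.4, -0.2, 6.8]
width: 0.0005
gripper_force: 3.2
```

Request:
jog_arm(
  targets=[
    {"dx": 0,"dy": 0,"dz": 1,"rx": 0,"ry": 0,"rz": 0,"gripper": 1},
    {"dx": 0,"dy": 0,"dz": 1.5,"rx": 0,"ry": 0,"rz": 0,"gripper": 1},
    {"dx": 0,"dy": 0,"dz": 1.5,"rx": 0,"ry": 0,"rz": 0,"gripper": 1},
    {"dx": 0,"dy": 0,"dz": 1.5,"rx": 0,"ry": 0,"rz": 0,"gripper": 1},
    {"dx": 0,"dy": 0,"dz": 1.5,"rx": 0,"ry": 0,"rz": 0,"gripper": 1},
    {"dx": 0,"dy": 0,"dz": 1.5,"rx": 0,"ry": 0,"rz": 0,"gripper": 1},
    {"dx": 0,"dy": 0,"dz": 1.5,"rx": 0,"ry": 0,"rz": 0,"gripper": 1},
    {"dx": 0,"dy": 0,"dz": 1.5,"rx": 0,"ry": 0,"rz": 0,"gripper": 1},
  ],
)

```text
t: 8.25
eef_pos: [0.5549, -0.1108, 0.2234]
ee_rot: [3.141, 0.0, -1.771]
force: [-0.6, 0.2, -0.4]
width: 0.0002
gripper_force: 0.0
```

Request:
jog_arm(
  targets=[
    {"dx": 0,"dy": 0,"dz": 1,"rx": 0,"ry": 0,"rz": 0,"gripper": 1},
    {"dx": 0,"dy": 0,"dz": 1,"rx": 0,"ry": 0,"rz": 0,"gripper": 1},
    {"dx": 0,"dy": 0,"dz": 1,"rx": 0,"ry": 0,"rz": 0,"gripper": 1},
    {"dx": 0,"dy": 0,"dz": 1,"rx": 0,"ry": 0,"rz": 0,"gripper": 1},
    {"dx": 0,"dy": 0,"dz": 1,"rx": 0,"ry": 0,"rz": 0,"gripper": 1},
    {"dx": 0,"dy": 0,"dz": 1,"rx": 0,"ry": 0,"rz": 0,"gripper": 1},
    {"dx": 0,"dy": 0,"dz": 1,"rx": 0,"ry": 0,"rz": 0,"gripper": 1},
    {"dx": 0,"dy": 0,"dz": 1,"rx": 0,"ry": 0,"rz": 0,"gripper": 1},
  ],
)

```text
t: 8.92
eef_pos: [0.5549, -0.1108, 0.2225]
ee_rot: [-3.142, 0.0, -1.771]
force: [-0.1, -0.2, -0.8]
width: 0.0004
gripper_force: 0.0
```

Request:
jog_arm(
  targets=[
    {"dx": 0,"dy": 0,"dz": -20,"rx": 0,"ry": 0,"rz": 0,"gripper": 1},
    {"dx": 0,"dy": 0,"dz": -50,"rx": 0,"ry": 0,"rz": 0,"gripper": 1},
    {"dx": 0,"dy": 0,"dz": -75,"rx": 0,"ry": 0,"rz": 0,"gripper": 0.3},
    {"dx": 15,"dy": 0,"dz": -80,"rx": 0,"ry": 0,"rz": 0,"gripper": 0.3},
    {"dx": 30,"dy": 0,"dz": -80,"rx": 0,"ry": 0,"rz": 0,"gripper": 0.3},
    {"dx": 48,"dy": 0,"dz": -80,"rx": 0,"ry": 0,"rz": 0,"gripper": 0.3},
    {"dx": 48,"dy": 0,"dz": -80,"rx": 0,"ry": 0,"rz": 0,"gripper": 0.3},
    {"dx": 48,"dy": 0,"dz": -80,"rx": 0,"ry": 0,"rz": 0,"gripper": 0.3},
  ],
)

```text
t: 9.58
eef_pos: [0.5452, -0.1584, 0.3025]
ee_rot: [3.142, 0.0, -1.772]
force: [-0.0, 0.6, -0.2]
width: 0.0345
gripper_force: 0.0
```

```bash
python3 - <<'E'
from h import *
f=grab('scene','s2');g=grab('side','d2')
for s,b in((f,-.0023),(g,.002)):
    P=cloud(s);P[...,2]-=b;I=s['frame'].astype(int);X,Y,Z=P[...,0],P[...,1],P[...,2]
    w=(I[...,0]-I[...,2]>30)&(I[...,1]-I[...,2]>10)
    q=P[w&(abs(X-.555)<.03)&(abs(Y+.108)<.022)&(Z>.185)]; print('pad z',len(q),np.percentile(q[:,2],[50,95,100]).round(4))
    q=P[w&(abs(X-.54)<.03)&(Y>-.18)&(Y<-.13)&(Z>.23)&(Z<.245)]; print('hdr',len(q),q.mean(0).round(4))
    q=P[w&(abs(X-.51)<.05)&(Y<-.25)&(Z>.222)&(Z<.25)]; print('lock',len(q),q.mean(0).round(3),q.min(0).round(3))
to(.545,-.1577,.231,-1.773)
E
```

```text
pad z 61 [0.1981 0.3627 0.3798]
hdr 75 [ 0.5434 -0.1566  0.2365]
lock 135 [ 0.518 -0.31   0.235] [ 0.463 -0.519  0.223]
pad z 48 [0.1981 0.1998 0.3619]
hdr 57 [ 0.5432 -0.1578  0.2368]
lock 92 [ 0.518 -0.279  0.237] [ 0.509 -0.301  0.223]
t 9.68 pos [ 0.5454 -0.1577  0.3024] rot [ 3.141  0.    -1.771] F [ 1.4  0.2 -0.4] w 0.0429
d [ 0.1  0.4 71.4] r [0.    0.    0.002]
```

Request:
jog_arm(
  targets=[
    {"dx": 0,"dy": 0,"dz": 0,"rx": 0,"ry": 0,"rz": 0,"gripper": 0.3},
    {"dx": 0,"dy": 0,"dz": 15,"rx": 0,"ry": 0,"rz": 0,"gripper": 0.3},
    {"dx": 0,"dy": 0,"dz": 30,"rx": 0,"ry": 0,"rz": 0,"gripper": 0.3},
    {"dx": 0,"dy": 0,"dz": 45,"rx": 0,"ry": 0,"rz": 0,"gripper": 0.3},
    {"dx": 0,"dy": 0,"dz": 58,"rx": 0,"ry": 0,"rz": 0,"gripper": 0.3},
    {"dx": 0,"dy": 0,"dz": 68,"rx": 0,"ry": 0,"rz": 0,"gripper": 0.3},
    {"dx": 0,"dy": 0,"dz": 71,"rx": 0,"ry": 0,"rz": 0,"gripper": 0.3},
    {"dx": 0,"dy": 0,"dz": 71,"rx": 0,"ry": 0,"rz": 0,"gripper": 0.3},
  ],
)

```text
t: 10.35
eef_pos: [0.5452, -0.1575, 0.2307]
ee_rot: [3.14, -0.0, -1.77]
force: [-0.3, 0.3, 1.0]
width: 0.0616
gripper_force: 0.0
```

Request:
jog_arm(
  targets=[
    {"dx": 0,"dy": 0,"dz": 0,"rx": 0,"ry": 0,"rz": 0,"gripper": 0.8},
    {"dx": 0,"dy": 0,"dz": 0,"rx": 0,"ry": 0,"rz": 0,"gripper": 1},
    {"dx": 0,"dy": 0,"dz": 0,"rx": 0,"ry": 0,"rz": 0,"gripper": 1},
    {"dx": 0,"dy": 0,"dz": 0,"rx": 0,"ry": 0,"rz": 0,"gripper": 1},
    {"dx": 0,"dy": 0,"dz": 0,"rx": 0,"ry": 0,"rz": 0,"gripper": 1},
    {"dx": 0,"dy": 0,"dz": 0,"rx": 0,"ry": 0,"rz": 0,"gripper": 1},
    {"dx": 0,"dy": 0,"dz": 0,"rx": 0,"ry": 0,"rz": 0,"gripper": 1},
    {"dx": 0,"dy": 0,"dz": 0,"rx": 0,"ry": 0,"rz": 0,"gripper": 1},
  ],
  force=25,
)

```text
t: 11.02
eef_pos: [0.5455, -0.1579, 0.2318]
ee_rot: [-3.141, -0.0, -1.771]
force: [0.3, -0.1, 2.8]
width: 0.0297
gripper_force: 25.0
```

Gripped at 30 mm. Raise 15 mm.

Request:
jog_arm(
  targets=[
    {"dx": 0,"dy": 0,"dz": -3,"rx": 0,"ry": 0,"rz": 0,"gripper": 1},
    {"dx": 0,"dy": 0,"dz": -6,"rx": 0,"ry": 0,"rz": 0,"gripper": 1},
    {"dx": 0,"dy": 0,"dz": -9,"rx": 0,"ry": 0,"rz": 0,"gripper": 1},
    {"dx": 0,"dy": 0,"dz": -12,"rx": 0,"ry": 0,"rz": 0,"gripper": 1},
    {"dx": 0,"dy": 0,"dz": -15,"rx": 0,"ry": 0,"rz": 0,"gripper": 1},
    {"dx": 0,"dy": 0,"dz": -15,"rx": 0,"ry": 0,"rz": 0,"gripper": 1},
    {"dx": 0,"dy": 0,"dz": -15,"rx": 0,"ry": 0,"rz": 0,"gripper": 1},
    {"dx": 0,"dy": 0,"dz": -15,"rx": 0,"ry": 0,"rz": 0,"gripper": 1},
  ],
)

```text
t: 11.68
eef_pos: [0.5453, -0.1578, 0.2464]
ee_rot: [3.141, 0.0, -1.771]
force: [0.2, -0.0, -0.8]
width: 0.0296
gripper_force: 25.0
```

Request:
jog_arm(
  targets=[
    {"dx": -8,"dy": 0,"dz": 0,"rx": 0,"ry": 0,"rz": 0,"gripper": 1},
    {"dx": -18,"dy": 0,"dz": 0,"rx": 0,"ry": 0,"rz": 0,"gripper": 1},
    {"dx": -30,"dy": 0,"dz": 0,"rx": 0,"ry": 0,"rz": 0,"gripper": 1},
    {"dx": -42,"dy": 0,"dz": 0,"rx": 0,"ry": 0,"rz": 0,"gripper": 1},
    {"dx": -54,"dy": 0,"dz": 0,"rx": 0,"ry": 0,"rz": 0,"gripper": 1},
    {"dx": -66,"dy": 0,"dz": 0,"rx": 0,"ry": 0,"rz": 0,"gripper": 1},
    {"dx": -78,"dy": 0,"dz": 0,"rx": 0,"ry": 0,"rz": 0,"gripper": 1},
    {"dx": -92,"dy": 0,"dz": 0,"rx": 0,"ry": 0,"rz": 0,"gripper": 1},
  ],
)

```text
t: 12.35
eef_pos: [0.5639, -0.0663, 0.2465]
ee_rot: [3.142, -0.0, -1.77]
force: [-0.2, 0.1, -0.9]
width: 0.0298
gripper_force: 25.0
```

```bash
python3 -c "
from h import *
to(.5545,.102,.247,np.radians(61.7-90))"
```

```text
t 12.35 pos [ 0.5639 -0.0663  0.2465] rot [ 3.142 -0.    -1.77 ] F [-0.2  0.1 -0.9] w 0.0298
d [-163.1   42.6   -0.5] r [ 0.    -0.    -1.277]
```

Request:
jog_arm(
  targets=[
    {"dx": -25,"dy": 0,"dz": 0,"rx": 0,"ry": 0,"rz": 0,"gripper": 1},
    {"dx": -50,"dy": 6,"dz": 0,"rx": 0,"ry": 0,"rz": -0.1,"gripper": 1},
    {"dx": -75,"dy": 14,"dz": 0,"rx": 0,"ry": 0,"rz": -0.22,"gripper": 1},
    {"dx": -100,"dy": 21,"dz": 0,"rx": 0,"ry": 0,"rz": -0.34,"gripper": 1},
    {"dx": -120,"dy": 28,"dz": 0,"rx": 0,"ry": 0,"rz": -0.46,"gripper": 1},
    {"dx": -140,"dy": 34,"dz": 0,"rx": 0,"ry": 0,"rz": -0.58,"gripper": 1},
    {"dx": -155,"dy": 39,"dz": 0,"rx": 0,"ry": 0,"rz": -0.7,"gripper": 1},
    {"dx": -162,"dy": 42,"dz": 0,"rx": 0,"ry": 0,"rz": -0.82,"gripper": 1},
  ],
)

```text
t: 13.02
eef_pos: [0.5545, 0.1022, 0.2465]
ee_rot: [-3.141, 0.0, -0.943]
force: [-0.1, 0.4, -1.5]
width: 0.0298
gripper_force: 25.0
```

Request:
jog_arm(
  targets=[
    {"dx": 0,"dy": 0,"dz": 0,"rx": 0,"ry": 0,"rz": -0.12,"gripper": 1},
    {"dx": 0,"dy": 0,"dz": 0,"rx": 0,"ry": 0,"rz": -0.24,"gripper": 1},
    {"dx": 0,"dy": 0,"dz": 0,"rx": 0,"ry": 0,"rz": -0.36,"gripper": 1},
    {"dx": 0,"dy": 0,"dz": 0,"rx": 0,"ry": 0,"rz": -0.45,"gripper": 1},
    {"dx": 0,"dy": 0,"dz": 0,"rx": 0,"ry": 0,"rz": -0.45,"gripper": 1},
    {"dx": 0,"dy": 0,"dz": 0,"rx": 0,"ry": 0,"rz": -0.45,"gripper": 1},
    {"dx": 0,"dy": 0,"dz": 0,"rx": 0,"ry": 0,"rz": -0.45,"gripper": 1},
    {"dx": 0,"dy": 0,"dz": 0,"rx": 0,"ry": 0,"rz": -0.45,"gripper": 1},
  ],
)

```text
t: 13.68
eef_pos: [0.5547, 0.0997, 0.2465]
ee_rot: [-3.142, 0.0, -0.503]
force: [-0.3, -1.0, -1.1]
width: 0.0297
gripper_force: 25.0
```

```bash
python3 - <<'E'
from h import *
to(.5545,.102,.2,np.radians(61.7-90))
f=grab('scene','s3');g=grab('side','d3')
c=lambda f,u,v:cv2.resize(f['frame'][v:v+180,u:u+120],(400,600),interpolation=cv2.INTER_CUBIC)
cv2.imwrite('pics/c3.png',np.hstack([c(f,120,130),c(g,150,120)])[:,:,::-1])
for n,s,b in(('s',f,-.0023),('d',g,.002)):
    P=cloud(s);P[...,2]-=b;I=s['frame'].astype(int);X,Y,Z=P[...,0],P[...,1],P[...,2]
    w=(I[...,0]-I[...,2]>30)&(I[...,1]-I[...,2]>10)
    m=w&(np.hypot(X-.5545,Y-.102)<.06)&(Z>.09)&(Z<.2)
    k,l,st,_=cv2.connectedComponentsWithStats(m.astype(np.uint8)); j=1+st[1:,4].argmax(); q=P[l==j]
    c=q.mean(0); V=np.linalg.svd(q-c,full_matrices=False)[2]
    print(n,st[j],c.round(4),'normal',V[2].round(3),'zmin',np.percentile(q[:,2],[1,99]).round(4))
    for lo in(.1,.14,.18):
        r=q[(q[:,2]>lo)&(q[:,2]<lo+.02)]
        if len(r)>5: print('  z',lo,'x',r[:,0].min().round(4),r[:,0].max().round(4),'y',r[:,1].min().round(4),r[:,1].max().round(4))
E
```

```text
t 13.68 pos [0.5547 0.0997 0.2465] rot [-3.142  0.    -0.503] F [-0.3 -1.  -1.1] w 0.0297
d [-1.3 -2.  46.5] r [-0.     0.    -0.009]
s [ 153  194   39   53 1009] [0.5528 0.1011 0.1452] normal [ 0.876 -0.483  0.009] zmin [0.0997 0.1986]
  z 0.1 x 0.5364 0.5723 y 0.0742 0.1276
  z 0.14 x 0.5364 0.5723 y 0.0742 0.1272
  z 0.18 x 0.5364 0.5747 y 0.0741 0.1271
d [187 190  32  45 743] [0.5524 0.0998 0.1445] normal [ 0.873 -0.487  0.013] zmin [0.0991 0.1987]
  z 0.1 x 0.5368 0.5725 y 0.0723 0.1253
  z 0.14 x 0.5342 0.5728 y 0.0729 0.1253
  z 0.18 x 0.536 0.5717 y 0.0725 0.1247
```

View pics/c3.png

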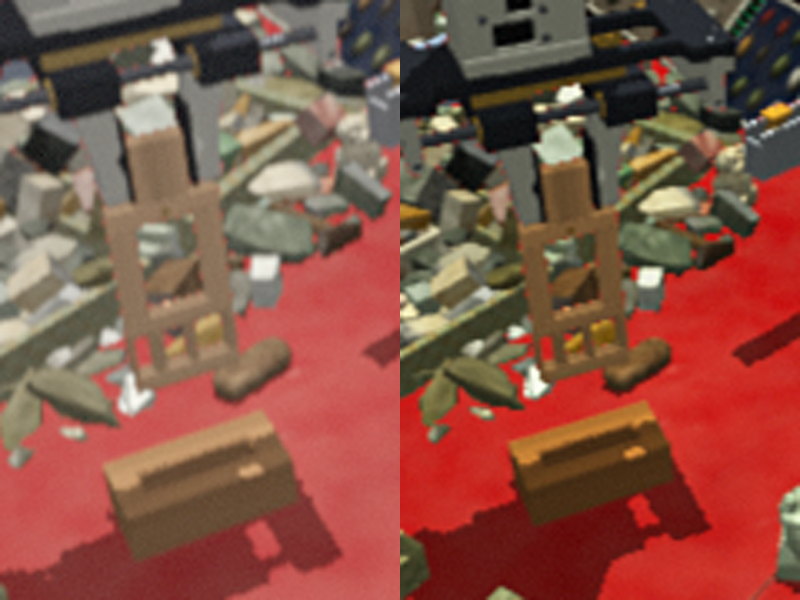

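```bash
python3 - <<'E'
from h import *
th=np.radians(61.7);l=np.array([np.cos(th),np.sin(th)]);n=np.array([np.sin(th),-np.cos(th)])
for s,b in(('s0',-.0023),('d0',.002),('s3',-.0023),('d3',.002),('w0',0)):
    P=cloud(load(s));P[...,2]-=b;X,Y,Z=P[...,0],P[...,1],P[...,2]
    m=np.hypot(X-.5545,Y-.102)<.075; 
    q=P[m&(abs(Z-.034)<.004)]; a=q[:,:2]@n; c=q[:,:2]@l
    mid=abs(c-np.median(c))<.02; aa=np.sort(a[mid]); g=np.diff(aa); i=g.argmax() if len(g) else 0
    print(s,len(q),'zmed',np.median(q[:,2]).round(4),'n ext',np.percentile(a,[1,99]).round(4),'l ext',np.percentile(c,[1,99]).round(4),'gap',aa[i:i+2].round(4) if len(aa)>2 else '')
    print('   hist',np.histogram(aa,np.arange(.41,.47,.003))[0])
to(.5545,.102,.2,th-np.pi/2); p=arm.get_state()['eef_pos'][:2]; print('tcp n,l',p@n,p@l)
for s,b in(('s3',-.0023),('d3',.002)):
    P=cloud(load(s));q=P.reshape(-1,3);I=load(s)['frame'].reshape(-1,3).astype(int)
    w=(I[:,0]-I[:,2]>30)&(I[:,1]-I[:,2]>10)&(np.hypot(q[:,0]-.5545,q[:,1]-.102)<.05)&(q[:,2]>.1)&(q[:,2]<.2)
    q=q[w]; print('gauge n',np.percentile(q[:,:2]@n,[5,25,50,75,95]).round(4),'l',np.percentile(q[:,:2]@l,[1,99]).round(4))
    for lo in (.1,.12,.14,.16,.18):
        r=q[(q[:,2]>lo)&(q[:,2]<lo+.02)]; print(lo,np.median(r[:,:2]@n).round(4),end=' ')
    print()
E
```

```text
s0 846 zmed 0.034 n ext [0.4137 0.4647] l ext [0.3044 0.4032] gap [0.4314 0.4454]
   hist [ 0 37 28 19 27 21 16  4  0  0  0  4 34 28 17 20 25 16  9]
d0 626 zmed 0.0338 n ext [0.4143 0.4656] l ext [0.3024 0.4012] gap [0.4319 0.4458]
   hist [ 0 20 22 18 15 17 13  3  0  0  0  1 22 23 14 12 14 17  9]
s3 847 zmed 0.0339 n ext [0.4136 0.4644] l ext [0.3045 0.403 ] gap [0.4313 0.4452]
   hist [ 1 34 29 24 28 17 18  1  0  0  0  3 31 29 28 12 27 14 12]
d3 621 zmed 0.0339 n ext [0.4139 0.4651] l ext [0.3022 0.4011] gap [0.4336 0.4464]
   hist [ 0 17 22 20 12 19 15  2  0  0  0  0 23 20 18 11 19 13  9]
w0 798 zmed 0.0345 n ext [0.4149 0.464 ] l ext [0.3046 0.3703] gap [0.4368 0.4374]
   hist [ 0 21 39 37 37 37 39 18 11 10 12 10 33 36 41 38 38 38  4]
t 13.78 pos [0.5547 0.0995 0.2465] rot [ 3.142  0.    -0.502] F [ 0.7 -0.1 -1.1] w 0.0299
d [-1.4 -2.1 46.5] r [ 0.     0.    -0.008]
tcp n,l 0.44121616689388243 0.3505661314719326
gauge n [0.4362 0.4373 0.4381 0.4393 0.4443] l [0.3211 0.3804]
0.1 0.4383 0.12 0.4381 0.14 0.4384 0.16 0.438 0.18 0.438 
gauge n [0.4365 0.4376 0.4385 0.4396 0.4447] l [0.3192 0.3787]
0.1 0.439 0.12 0.4385 0.14 0.4385 0.16 0.4383 0.18 0.4382
```

Request:
jog_arm(
  targets=[
    {"dx": -3,"dy": -2.9,"dz": 8,"rx": 0,"ry": 0,"rz": -0.008,"gripper": 1},
    {"dx": -3,"dy": -2.9,"dz": 16,"rx": 0,"ry": 0,"rz": -0.008,"gripper": 1},
    {"dx": -3,"dy": -2.9,"dz": 26,"rx": 0,"ry": 0,"rz": -0.008,"gripper": 1},
    {"dx": -3,"dy": -2.9,"dz": 36,"rx": 0,"ry": 0,"rz": -0.008,"gripper": 1},
    {"dx": -3,"dy": -2.9,"dz": 46,"rx": 0,"ry": 0,"rz": -0.008,"gripper": 1},
    {"dx": -3,"dy": -2.9,"dz": 54,"rx": 0,"ry": 0,"rz": -0.008,"gripper": 1},
    {"dx": -3,"dy": -2.9,"dz": 58,"rx": 0,"ry": 0,"rz": -0.008,"gripper": 1},
    {"dx": -3,"dy": -2.9,"dz": 58,"rx": 0,"ry": 0,"rz": -0.008,"gripper": 1},
  ],
)

```text
t: 14.45
eef_pos: [0.5529, 0.1031, 0.187]
ee_rot: [3.14, 0.001, -0.493]
force: [-0.4, 0.5, -1.2]
width: 0.03
gripper_force: 25.0
```

```bash
python3 - <<'E'
from h import *
f=grab('scene','s4');g=grab('side','d4')
c=lambda f,u,v:cv2.resize(f['frame'][v:v+75,u:u+100],(400,300),interpolation=cv2.INTER_CUBIC)
cv2.imwrite('pics/c4.png',np.hstack([c(f,135,225),c(g,160,215)])[:,:,::-1])
th=np.radians(61.7);l=np.array([np.cos(th),np.sin(th)]);n=np.array([np.sin(th),-np.cos(th)])
p=arm.get_state(); print(p['eef_pos'],p['eef_pos'][:2]@n,p['eef_pos'][:2]@l,p['force'])
for s,b in((f,-.0023),(g,.002)):
    P=cloud(s);P[...,2]-=b;q=P.reshape(-1,3);a=q[:,:2]@n;c=q[:,:2]@l
    m=(abs(a-.44)<.02)&(abs(c-.352)<.035)
    for lo in(.045,.055,.065,.1): r=m&(q[:,2]>lo)&(q[:,2]<lo+.01); print(lo,r.sum(),np.percentile(a[r],[5,25,50]).round(4),np.percentile(c[r],[1,99]).round(4))
E
```

```text
[0.55362102 0.10340294 0.18854439] 0.4384286586869739 0.3535091441288576 [ 0.89088905 -0.78866856  0.14718175]
0.045 152 [0.4329 0.4344 0.4356] [0.3231 0.3823]
0.055 67 [0.433  0.4339 0.435 ] [0.3231 0.3825]
0.065 51 [0.433  0.4337 0.4347] [0.3224 0.3824]
0.1 70 [0.4332 0.4339 0.4346] [0.323  0.3824]
0.045 108 [0.4344 0.4351 0.4363] [0.3228 0.3809]
0.055 43 [0.4339 0.4342 0.4351] [0.3223 0.3808]
0.065 44 [0.4338 0.4346 0.4356] [0.3211 0.3811]
0.1 51 [0.4342 0.4349 0.4355] [0.3215 0.3808]
```

View pics/c4.png

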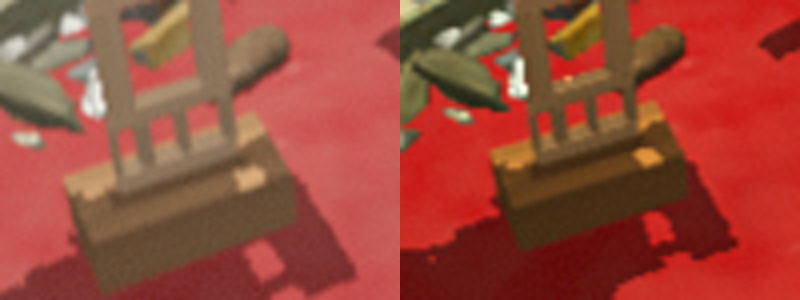

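Request:
jog_arm(
  targets=[
    {"dx": 0,"dy": 0,"dz": 4,"rx": 0,"ry": 0,"rz": 0,"gripper": 1},
    {"dx": 0,"dy": 0,"dz": 8,"rx": 0,"ry": 0,"rz": 0,"gripper": 1},
    {"dx": 0,"dy": 0,"dz": 12,"rx": 0,"ry": 0,"rz": 0,"gripper": 1},
    {"dx": 0,"dy": 0,"dz": 15,"rx": 0,"ry": 0,"rz": 0,"gripper": 1},
    {"dx": 0,"dy": 0,"dz": 16,"rx": 0,"ry": 0,"rz": 0,"gripper": 1},
    {"dx": 0,"dy": 0,"dz": 16,"rx": 0,"ry": 0,"rz": 0,"gripper": 1},
    {"dx": 0,"dy": 0,"dz": 16,"rx": 0,"ry": 0,"rz": 0,"gripper": 1},
    {"dx": 0,"dy": 0,"dz": 16,"rx": 0,"ry": 0,"rz": 0,"gripper": 1},
  ],
)

```text
t: 15.22
eef_pos: [0.5536, 0.1035, 0.1727]
ee_rot: [-3.141, -0.0, -0.493]
force: [-0.1, 0.3, -0.3]
width: 0.0299
gripper_force: 25.0
```

Free, inside the slot. Continue to the floor.

Request:
jog_arm(
  targets=[
    {"dx": 0,"dy": 0,"dz": 4,"rx": 0,"ry": 0,"rz": 0,"gripper": 1},
    {"dx": 0,"dy": 0,"dz": 8,"rx": 0,"ry": 0,"rz": 0,"gripper": 1},
    {"dx": 0,"dy": 0,"dz": 11,"rx": 0,"ry": 0,"rz": 0,"gripper": 1},
    {"dx": 0,"dy": 0,"dz": 13,"rx": 0,"ry": 0,"rz": 0,"gripper": 1},
    {"dx": 0,"dy": 0,"dz": 15,"rx": 0,"ry": 0,"rz": 0,"gripper": 1},
    {"dx": 0,"dy": 0,"dz": 16,"rx": 0,"ry": 0,"rz": 0,"gripper": 1},
    {"dx": 0,"dy": 0,"dz": 16,"rx": 0,"ry": 0,"rz": 0,"gripper": 1},
    {"dx": 0,"dy": 0,"dz": 16,"rx": 0,"ry": 0,"rz": 0,"gripper": 1},
  ],
)

```text
t: 15.88
eef_pos: [0.5536, 0.1034, 0.1569]
ee_rot: [-3.141, -0.0, -0.493]
force: [-0.8, -0.5, 3.4]
width: 0.0296
gripper_force: 25.0
```

Request:
jog_arm(
  targets=[
    {"dx": 0,"dy": 0,"dz": 0.8,"rx": 0,"ry": 0,"rz": 0,"gripper": 1},
    {"dx": 0,"dy": 0,"dz": 0.8,"rx": 0,"ry": 0,"rz": 0,"gripper": 1},
    {"dx": 0,"dy": 0,"dz": 0,"rx": 0,"ry": 0,"rz": 0,"gripper": 0.5},
    {"dx": 0,"dy": 0,"dz": 0,"rx": 0,"ry": 0,"rz": 0,"gripper": 0.3},
    {"dx": 0,"dy": 0,"dz": 0,"rx": 0,"ry": 0,"rz": 0,"gripper": 0.3},
    {"dx": 0,"dy": 0,"dz": 0,"rx": 0,"ry": 0,"rz": 0,"gripper": 0.3},
    {"dx": 0,"dy": 0,"dz": 0,"rx": 0,"ry": 0,"rz": 0,"gripper": 0.3},
    {"dx": 0,"dy": 0,"dz": 0,"rx": 0,"ry": 0,"rz": 0,"gripper": 0.3},
  ],
)

```text
t: 16.55
eef_pos: [0.5534, 0.1034, 0.1563]
ee_rot: [3.141, 0.0, -0.493]
force: [0.4, -0.1, -0.1]
width: 0.0599
gripper_force: 0.0
```

Request:
jog_arm(
  targets=[
    {"dx": 0,"dy": 0,"dz": -5,"rx": 0,"ry": 0,"rz": 0,"gripper": 0.3},
    {"dx": 0,"dy": 0,"dz": -15,"rx": 0,"ry": 0,"rz": 0,"gripper": 0.3},
    {"dx": 0,"dy": 0,"dz": -30,"rx": 0,"ry": 0,"rz": 0,"gripper": 0.3},
    {"dx": 0,"dy": 0,"dz": -50,"rx": 0,"ry": 0,"rz": 0,"gripper": 0.3},
    {"dx": 0,"dy": 0,"dz": -70,"rx": 0,"ry": 0,"rz": 0,"gripper": 0.3},
    {"dx": 0,"dy": 0,"dz": -90,"rx": 0,"ry": 0,"rz": 0,"gripper": 0.3},
    {"dx": 0,"dy": 0,"dz": -100,"rx": 0,"ry": 0,"rz": 0,"gripper": 0.3},
    {"dx": 0,"dy": 0,"dz": -100,"rx": 0,"ry": 0,"rz": 0,"gripper": 0.3},
  ],
)

```text
t: 17.22
eef_pos: [0.5547, 0.1038, 0.2599]
ee_rot: [-3.138, -0.003, -0.492]
force: [-0.3, 0.8, -0.3]
width: 0.0612
gripper_force: 0.0
```

```bash
python3 - <<'E'
from h import *
f=grab('scene','s5');g=grab('side','d5')
cv2.imwrite('pics/c5.png',np.hstack([f['frame'][90:330,130:330],g['frame'][90:330,150:350]]).repeat(2,0).repeat(2,1)[:,:,::-1])
E
```

```text
(no output)
```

View pics/c5.png

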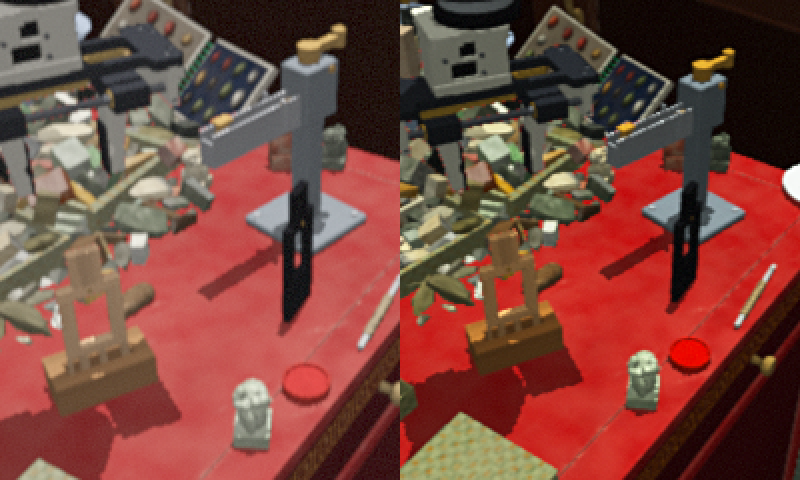

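The gauge stands upright in the slot at (100,310). The lock is open (320,45), the keeper is down (222,122), and the bystanders haven't moved.

```bash
python3 -c "
from h import *
print(arm.job_done())"
```

```text
the job is handed in; nothing more can be done
None
```

The job is handed in at about 17 s of the 67 s allowed, with no verdict returned: the gauge stands upright on the slot floor, the lock is open, the keeper is clicked down, and the lion, pebble and tin look undisturbed in the last picture.

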